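Shut the child-safe match keeper past its spring catch

TASK

Shut the sliding lid of the wooden match keeper using only a fingertip, gripping and lifting nothing: press down the steel thumb bar that sticks out behind the lid, and while holding it down push the lid by its raised back edge over the two catch pins until it is fully closed. Then take the hand away, so that the pins spring up behind the lid and lock it. Do not shove the keeper about or disturb the small things standing round it.

Things in the scene. Friction and masses are not known exactly. Their poses are not given: they have to be found in the camera images.
- match_case: match keeper: low loose wooden case on the worktop, 316 x 150 x 63 mm, 2.6 kg. Origin on its underside, middle line; +x = the way the lid slides shut, z up. Spans x = -160 (open back end) to +156 mm (end wall). Compartment with a matchbox at x = 44 to 142. Side walls with lips, y = +-53 to +-75 mm, tops at z = 63. Between them at the back a flat deck, top at z = 30 mm.
- case_lid (a joint): travel of the sliding wooden lid along the case's +x, m: 0 = fully open, 0.138 = fully shut. Starts between 0 and 0.016; at 0.020 its front edge meets the catch pins, which stop it unless pressed down. Takes about 2 N to slide. Lid 100 mm long, 118 wide, underside at z = 46, top at z = 56 mm of the case; captive under the lips.
- lid_back (a point): middle of the lid's upright back face, the face to push; moves with the lid, at x = -100 mm + travel, z = 57 mm of the case. The face is 90 mm wide and rises from z = 46 to z = 68 mm (a raised edge 10 mm thick).
- catch_bar (a joint): how far the spring catch is pressed down, m: 0 = up, 0.010 = on its stop. One steel piece moving straight down: thumb bar 28 mm wide on the case's middle line from x = -152 to +40 mm, running under the lid, top at z = 44 up, 34 fully down; and two pins. The lid clears the pins when it is down 6 mm or more. Spring: 3 N to start, 7 N fully down.
- bar_tail (a point): the place to press: top face of the thumb bar, middle line, x = -126 mm of the case, behind the lid; moves down with the bar. Bare bar behind the lid: from x = -152 mm to the lid's back face. A fingertip on the bar can follow the lid all the way.
- catch_pins (a point): midway between the tops of the two upright catch pins (12 mm diameter, 52 mm high when up, at x = 26, y = +-46 mm of the case, 80 mm clear between them). While the lid is over them its underside keeps them down; once it is fully shut (back face at x = 38 mm) they come up behind it, with 6 mm of play, as soon as the bar is let go.
- spice_jar: bystander beside the keeper: spice jar with a red lid, 45 mm in diameter, 106 mm tall, origin under its middle
- salt: bystander beside the keeper: glass salt shaker, 44 mm in diameter, 90 mm tall, origin under its middle
- flat_tin: bystander beside the keeper: flat round white tin, 90 mm in diameter, 32 mm tall, origin under its middle
- timer: bystander beside the keeper: round egg timer, 61 mm wide, 44 mm tall, origin under its middle
- cell: bystander beside the keeper: battery standing on end, 15 mm in diameter, 50 mm tall, origin under its middle

How it is judged:
On the way, in this order (a step that is already met when the one before it is completed fails the run):
1. the thumb bar is pressed down by the fingers while the lid is still open, short of the pins (value of joint catch_bar above 0.006 m and value of joint case_lid below 0.023 m and contact force between the fingers and catch_bar above 0.5 N), for 0.1 s.
2. the lid has gone over the pins with the fingers still pressing the bar (value of joint case_lid between 0.026 and 0.11 m and contact force between the fingers and catch_bar above 0.3 N), for 0.05 s.
At the end, for the whole second after the job is handed in: The lid is shut (travel above 130 of 138 mm), the catch is up again (pressed less than 2 mm) so that its pins stand behind the lid, all is at rest, and the keeper stands on the worktop within 40 mm of where it was (value of joint case_lid above 0.13 m and value of joint catch_bar below 0.002 m and velocity of joint case_lid below 0.01 m/s and linear speed of match_case below 0.01 m/s and height (world z) of match_case below 0.005 m and distance of match_case from where it was at the start of the episode below 0.04 m); the robot touches nothing.
It fails at once if the keeper is lifted by more than 10 mm, tipped by more than 0.1 rad or shoved by more than 40 mm (height (world z) of match_case above 0.01 m or angle between match_case's own z axis and vertical above 0.1 rad or distance of match_case from where it was at the start of the episode above 0.04 m).
It fails at once if a bystander is lifted, carried or pushed by more than 25 mm (distance of any of spice_jar, salt, flat_tin, timer, cell from where it was at the start of the episode above 0.025 m).
It fails at once if a bystander is knocked over (angle between any of spice_jar, salt, cell's own z axis and vertical above 0.5 rad).
It also fails if it takes over 38 s, if anything falls off the work surface, if the arm or the gripper's body presses on something with over 40 N, if the wrist force passes 120 N, or if a joint passes its speed limit or range.

ROBOT

A 6-joint arm with a two-finger parallel gripper is mounted at the origin on a cart in front of the work surface, level with it; the furniture and walls round the work are solid. World frame = base frame: x ahead of the robot, y to its left, z up, the work surface at z = 0. Lengths are in m, angles in rad, forces in N, time in s.
With the tool pointing down it reaches from about 0.35 to 0.975 m from the base axis. Payload 4.9 kg.
Tool frame: the origin (TCP) lies on the front face of the gripper's body, between the roots of the fingers; the fingertips stand ctrl.finger_overhang ahead of it and the grasp point (between the pads) lies 54 mm ahead of it (ctrl.finger_overhang is the distance from the TCP to the fingertips, in m); z points along the fingers, y is the line along which they close (so a half turn about z gives the same grasp; the last joint's range is limited). The gripper opens to 85 mm and grips with 20 to 120 N. Pads are 22 mm wide; open, the fingers measure 114 mm over their backs; the gripper's body (76 mm by 85 mm) begins 54 mm behind the grasp point. The pads swing forward as they close: fully open they stand 13 mm farther back than shut.
Start: joints at [-1.384, 0.053, 1.613, -0, 1.476, -0.119], TCP at [0.188, -0.596, 0.304] pointing down, gripper open.
Joint ranges: [-3.01, 3.01], [-1.01, 2.22], [0.06, 2.58], [-1.02, 4.17], [0.09, 2.62], [-3.14, 3.14]. Speed limits (rad/s): [2.57, 2.57, 3.14, 3.14, 3.14, 3.14].

INTERFACE

Orientations are given as a rotation vector (axis times angle).
In Python, from station import ctrl, vision gives the robot as it stands. The module is installed in compiled form; this text tells all that it offers.
- The arm moves only by the tool drive_tool, never from a script. Its argument "rows" is a list of rows, each a list of 2 entries, a list of its own where there are three numbers: the shift along the tool's x, y, z in m, then the turn about the tool's z in rad. A call has 1 to 10 rows; each row shifts and turns the commanded pose from where the row before left it, along the tool's axes as they then stand; what a row does not reach is not made up. A row lasts 1/10 s, in which the tool goes at most 50 mm and 8.59 degrees, less where a joint would pass 70% of its speed; a pose out of reach is approached as far as the arm can. A call with a gripper value outside its range is refused whole. "jaw" is the closure, from 0 (fully open) to 1 (shut), set as the call begins (left out, the last holds). The fingers move at their own pace and stop on an object; "grip_force" is the grip in N (left out, the last holds). Time passes only in rows, so rows that do not move let the fingers close. It gives the time, the measured TCP pose, the force, the opening and the grip force at its end, in the units of the state.
- ctrl.get_obs(): the state, without advancing time (a new reading comes with each control period).
- vision.get_image(name): name is "scene" or "top"; returns a dict with "image" (420x560x3 uint8, blue, green, red), "vertical_fov" (degrees; the focal length in pixels is half the picture's height over the tangent of half this angle, whatever the lens; pixels are square), "cx", "cy" (the principal point, pixels), "R" (3x3) and "t" (3): a world point X has camera coordinates R X + t. Camera axes: x right, y down, z forward; pixel columns grow to the right and rows downward; lengths in m; the calibration is good to about 2 mm. A picture is of the moment at which its call begins. There is no depth.
- ctrl.finish_job(): hands the job in; it is judged then, once.
The state is a dict: "t": time; "q": joint angles; "dq": joint speeds; "effort": joint torques, N m; "tool_pos": TCP position; "tool_rot": TCP orientation; "contact_force": force on the tool from outside, world axes, zero at the start; "wrist_torque": the same for the moment, N m; "opening": finger opening in m; "grip_force": force on a finger pad.
Only numpy, scipy, OpenCV 4.12 (cv2) and the standard library are available. Lean on these libraries where they do the work, as an engineer would, in place of code of your own. Each camera call takes 0.05 s, during which the arm holds its last target. There are 200 camera calls.

## Working session

There is one attempt and no reset: what is moved stays moved. The work goes in short steps, Python scripts to look and compute and a tool call to move; the robot and the scene stay as the last step left them, time stands still between calls to the robot, and variables do not carry over. Pictures are saved under pics/ and viewed, at most 10 in all, crops included, and the job is handed in when it is done.

Besides the shell and the picture viewer there is one more tool, called after ">>>" in YAML: its name, and indented under it one key for each argument. drive_tool: Moves the arm, as the interface text tells. Its arguments: {"type":"object","properties":{"rows":{"type":"array","items":{"type":"array"}},"jaw":{"type":"number"},"grip_force":{"type":"number"}},"required":["rows"]}

```bash
mkdir -p pics; python3 - <<'E'
from station import ctrl, vision
import cv2,pickle
print(ctrl.get_obs(), ctrl.finger_overhang)
for n in("top","scene"):
    d=vision.get_image(n); pickle.dump(d,open(n+".pkl","wb")); cv2.imwrite(f"pics/{n}0.png",d["image"])
    print(n,d["vertical_fov"],d["cx"],d["cy"],d["R"],d["t"])
E
```

```text
{'t': 0.0, 'q': array([-1.38400626e+00,  5.33626438e-02,  1.61432805e+00, -2.25899854e-05,
        1.47599319e+00, -1.18970020e-01]), 'dq': array([-0.00152001, -0.00024702, -0.00178037,  0.00025679, -0.0007411 ,
        0.00013771]), 'effort': array([ 1.40516637e-03, -3.93681800e+01, -3.70174098e+01, -1.09809398e-04,
        7.11614237e-03,  8.04695020e-06]), 'tool_pos': array([ 0.18805927, -0.59552654,  0.30263893]), 'tool_rot': array([-3.10288555e+00, -4.78103291e-01,  1.46573262e-04]), 'contact_force': array([ 0.20394414, -0.40052884, -0.36561611]), 'wrist_torque': array([ 0.01354056, -0.02684315,  0.03626279]), 'grip_force': 0.0, 'opening': 0.08558196069540015} 0.0726
top 52.42567975762812 276.8316039525328 208.082324514571 [[-0.00799213 -0.99990607 -0.01113415]
 [-0.99657482  0.00888101 -0.08221778]
 [ 0.08230894  0.01043891 -0.99655219]] [0.08395979 0.59091952 0.86174222]
scene 47.55151387805954 272.6742814542042 207.66638682505817 [[-8.85261888e-01 -4.65092089e-01  8.59288242e-04]
 [-2.29726661e-01  4.35656551e-01 -8.70303987e-01]
 [ 4.04397145e-01 -7.70644352e-01 -4.92514194e-01]] [0.5544894  0.15359381 0.72750131]
```

View pics/top0.png

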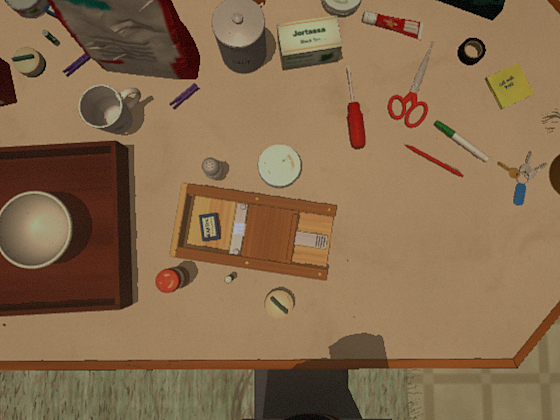

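View pics/scene0.png

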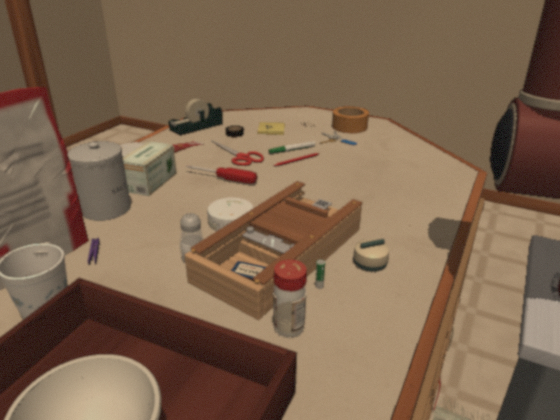

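The top view shows the keeper with its open back at the right (~(332,242)), its end wall at the left (~(179,220)), and the bystanders close by: timer (279,303), battery (230,277), red jar (169,280), salt (212,168) and tin (280,166). The lid's back face is near (296,235). I'll zoom in for the corners.

```bash
python3 - <<'E'
import cv2,pickle
d=pickle.load(open("top.pkl","rb"));im=d["image"][175:290,160:350]
cv2.imwrite("pics/c.png",cv2.resize(im,None,fx=4,fy=4,interpolation=cv2.INTER_CUBIC))
E
```

```text
(no output)
```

View pics/c.png

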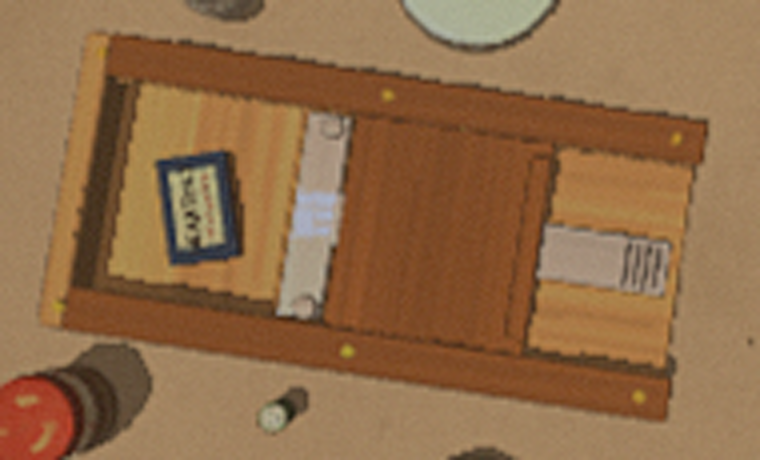

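```bash
cat > h.py <<'E'
import numpy as np,pickle
def ray(d,uv,z):
    f=210/np.tan(np.radians(d["vertical_fov"]/2)); R,t=d["R"],d["t"]
    c=-R.T@t; v=R.T@np.array([(uv[0]-d["cx"])/f,(uv[1]-d["cy"])/f,1])
    return c+v*(z-c[2])/v[2]
E
python3 - <<'E'
from h import *
d=pickle.load(open("top.pkl","rb"))
P=lambda u,v,z: ray(d,(160+(u+.5)/4-.5,175+(v+.5)/4-.5),z)
a=P(708,122,.063);b=P(667,419,.063);c=P(92,34,.063);e=P(40,325,.063)
for p in(a,b,c,e):print(p)
print("dims",*[np.linalg.norm(x) for x in(a-b,c-e,a-c,b-e)])
ex=(c+e-a-b)[:2]; ex/=np.linalg.norm(ex); ey=np.array([-ex[1],ex[0]])
m=(a+b+c+e)[:2]/4; o=m+0.002*ex
print("o",o,"ex",ex,"yaw",np.arctan2(ex[1],ex[0]),np.degrees(np.arctan2(ex[1],ex[0])))
loc=lambda p:((p[:2]-o)@ex,(p[:2]-o)@ey)
print("corners",[loc(p) for p in(a,b,c,e)])
print("bar end",[loc(P(*q,.044)) for q in((671,240),(664,296))])
print("lid back top",[loc(P(*q,.068)) for q in((553,150),(527,352))], "raised front",[loc(P(*q,.068)) for q in((533,158),(508,335))])
print("pins",[loc(P(*q,.052)) for q in((330,125),(303,306))])
print("battery",loc(P(272,416,.05)))
for n,q,z in(("timer",(279,303),.044),("jar",(169,280),.106),("salt",(212,166),.09),("tin",(280,166),.032)): print(n,ray(d,q,z),loc(ray(d,q,z)))
for X in(-.126,-.14,-.1,.038,.02):print(X,o+X*ex)
E
```

```text
[ 0.59328938 -0.0402751   0.063     ]
[ 0.44745151 -0.01737782  0.063     ]
[0.64029839 0.26688353 0.063     ]
[0.49558952 0.29115431 0.063     ]
dims 0.14762441947402616 0.14673011516647302 0.31073505682623137 0.31226485436061246
o [0.54446265 0.12707277] ex [0.15272412 0.98826886] yaw 1.4174721802753791 81.2151735069862
corners [(np.float64(-0.1579276712964445), np.float64(-0.0738119954528018)), (np.float64(-0.1575719549129497), np.float64(0.07381199545280183)), (np.float64(0.15280705533694455), np.float64(-0.0733590000066996)), (np.float64(0.15469257087244964), np.float64(0.07335900000669958))]
bar end [(np.float64(-0.14963296410882101), np.float64(-0.013861084303007422)), (np.float64(-0.14995530513677688), np.float64(0.014551318540712403))]
lid back top [(np.float64(-0.08361158852589988), np.float64(-0.04853814128618384)), (np.float64(-0.08498099967381299), np.float64(0.051315296470510495))] raised front [(np.float64(-0.07440793176006612), np.float64(-0.043199257376175505)), (np.float64(-0.07461208550861591), np.float64(0.04448991299405276))]
pins [(np.float64(0.02896244692017792), np.float64(-0.04610807750277473)), (np.float64(0.028576577028326385), np.float64(0.045637585365238854))]
battery (np.float64(0.035760083719201426), np.float64(0.10189277337375179))
timer [0.39983843 0.07595216 0.044     ] (np.float64(-0.07260851360421104), np.float64(0.13512026261513568))
jar [0.45199057 0.28048928 0.106     ] (np.float64(0.13749404141475166), np.float64(0.11481767707559475))
salt [0.66943914 0.20367374 0.09      ] (np.float64(0.09478927903129557), np.float64(-0.11181156418831506))
tin [0.67870844 0.07160105 0.032     ] (np.float64(-0.034318400506689974), np.float64(-0.14114280245432415))
-0.126 [0.52521941 0.00255089]
-0.14 [ 0.52308127 -0.01128487]
-0.1 [0.52919024 0.02824588]
0.038 [0.55026617 0.16462699]
0.02 [0.54751713 0.14683815]
```

>>> drive_tool:
  jaw: 1
  rows:
    - [[0,0,0],-0.139]
    - [[0,0,0],-0.139]
    - [[0,0,0],-0.139]
    - [[0,0,0],-0.139]
    - [[0,0,0],-0.139]
    - [[0,0,0],-0.139]
    - [[0,0,0],-0.139]
    - [[0,0,0],-0.139]
    - [[0,0,0],0]

```text
t: 1.0
tool_pos: [0.1881, -0.5957, 0.3032]
tool_rot: [-2.384, -2.044, -0.001]
contact_force: [-0.6, -0.5, 0.6]
opening: 0.0001
grip_force: 0.0
```

>>> drive_tool:
  rows:
    - [[0.015,0.005,0],0]
    - [[0.03,0.012,0],0]
    - [[0.035,0.013,0],0]
    - [[0.035,0.013,0],0]
    - [[0.035,0.013,0],0]
    - [[0.035,0.013,0],0]
    - [[0.035,0.013,0],0]
    - [[0.035,0.013,0],0]
    - [[0.035,0.013,0],0]
    - [[0.035,0.013,0],0]

```text
t: 2.0
tool_pos: [0.3576, -0.2908, 0.3037]
tool_rot: [2.387, 2.042, 0.001]
contact_force: [0.6, -0.1, -0.2]
opening: -0.0
grip_force: 0.0
```

>>> drive_tool:
  rows:
    - [[0.035,0.013,0],0]
    - [[0.035,0.013,0],0]
    - [[0.035,0.013,0],0]
    - [[0.035,0.013,0],0]
    - [[0.035,0.013,0],0]
    - [[0.035,0.013,0],0]
    - [[0.035,0.013,0],0]
    - [[0.035,0.013,0],0]
    - [[0.02,0.01,0],0]
    - [[0,0,0],0]

```text
t: 3.0
tool_pos: [0.5158, -0.0114, 0.3036]
tool_rot: [-2.382, -2.047, -0.0]
contact_force: [-0.8, -0.2, 0.1]
opening: 0.0
grip_force: 0.0
```

```bash
cat > st.py <<'E'
from station import ctrl
from scipy.spatial.transform import Rotation as Ro
import numpy as np
np.set_printoptions(precision=4,suppress=True)
s=ctrl.get_obs();o=np.array([.5448,.1294]);ex=np.array([.15272,.98827])
p=s["tool_pos"];l=p[:2]-o
print(s["t"],p,"case x,y",l@ex,l@[-ex[1],ex[0]],"F",s["contact_force"],"op",s["opening"])
M=Ro.from_rotvec(s["tool_rot"]).as_matrix();print(M, np.arctan2(M[1,0],M[0,0]),s["q"])
E
python3 st.py
```

```text
3.0 [ 0.5158 -0.0114  0.3036] case x,y -0.14356424548958666 0.007166121812558458 F [-0.8147 -0.2265  0.078 ] op 1.8745411096340404e-05
[[ 0.1505  0.9886 -0.0004]
 [ 0.9886 -0.1505  0.0008]
 [ 0.0008 -0.0006 -1.    ]] 1.4197621698663454 [-0.1667 -0.2117  1.8629  0.0007  1.491  -0.0157]
```

>>> drive_tool:
  rows:
    - [[0.01,0.004,0.01],0]
    - [[0.012,0.003,0.02],0]
    - [[0,0,0.03],0]
    - [[0,0,0.03],0]
    - [[0,0,0.03],0]
    - [[0,0,0.02],0]
    - [[0,0,0.02],0]
    - [[0,0,0.01],0]
    - [[0,0,0],0]
    - [[0,0,0],0]

```text
t: 4.0
tool_pos: [0.5261, 0.0064, 0.1344]
tool_rot: [2.385, 2.044, 0.001]
contact_force: [0.6, -0.2, 1.0]
opening: -0.0002
grip_force: 0.0
```

```bash
python3 st.py; python3 - <<'E'
from station import vision
import cv2
a=vision.get_image("top")["image"][175:290,200:350];b=vision.get_image("scene")["image"][160:290,200:380]
b=cv2.resize(b,None,fx=4,fy=4)[:460];a=cv2.resize(a,(600,460))
cv2.imwrite("pics/t1.png",cv2.resize(cv2.hconcat([a,b]),(800,279)))
E
```

```text
4.0 [0.5261 0.0064 0.1344] case x,y -0.12443730743483221 -0.00029887686247566543 F [ 0.6056 -0.1903  0.9856] op -0.00020410515874917767
[[ 0.1532  0.9882  0.0007]
 [ 0.9882 -0.1532 -0.0001]
 [ 0.      0.0007 -1.    ]] 1.416966970871002 [-0.1294 -0.0126  1.9784  0.      1.175   0.0244]
```

View pics/t1.png

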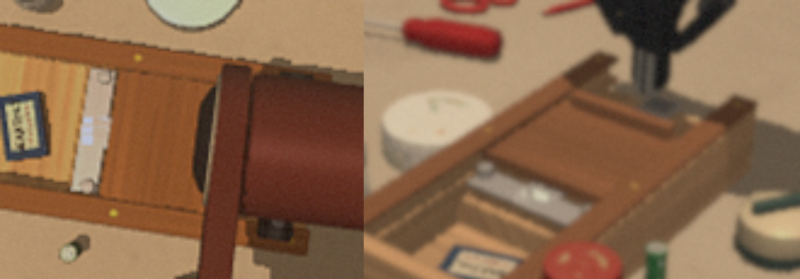

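The right panel (scene) shows the closed fingertips above the thumb bar, just behind the lid's raised edge and centred between the side walls. I'm going down to press.

>>> drive_tool:
  rows:
    - [[0,0,0.008],0]
    - [[0,0,0.006],0]
    - [[0,0,0.004],0]
    - [[0,0,0.002],0]
    - [[0,0,0.002],0]
    - [[0,0,0],0]
    - [[0,0,0],0]

```text
t: 4.8
tool_pos: [0.5259, 0.0066, 0.1121]
tool_rot: [-2.384, -2.045, 0.001]
contact_force: [-1.7, 0.2, 4.1]
opening: 0.0002
grip_force: 2.0
```

>>> drive_tool:
  rows:
    - [[0,0,0.002],0]
    - [[0,0,0.002],0]
    - [[0,0,0],0]
    - [[0,0,0],0]

```text
t: 5.2
tool_pos: [0.5261, 0.0065, 0.1082]
tool_rot: [2.384, 2.045, 0.0]
contact_force: [-2.6, -0.6, 4.8]
opening: 0.0
grip_force: 2.8
```

>>> drive_tool:
  rows:
    - [[0.003,0,0.0005],0]
    - [[0.006,0,0],0]
    - [[0.006,0,0],0]
    - [[0.006,0,0],0]
    - [[0.006,0,0],0]
    - [[0.006,0,0],0]
    - [[0.006,0,0],0]
    - [[0.006,0,0],0]
    - [[0.003,0,0],0]
    - [[0,0,0],0]

```text
t: 6.2
tool_pos: [0.5346, 0.0535, 0.1084]
tool_rot: [2.381, 2.043, 0.002]
contact_force: [0.4, -2.5, 5.8]
opening: -0.0002
grip_force: 2.8
```

```bash
python3 st.py
```

```text
6.2 [0.5346 0.0535 0.1084] case x,y -0.07658171074353844 -0.0014987070308492467 F [ 0.3681 -2.4811  5.7553] op -0.00022640601128193818
[[ 0.1519  0.9884  0.0036]
 [ 0.9884 -0.1519 -0.0019]
 [-0.0013  0.0038 -1.    ]] 1.4183298668145914 [-0.0381  0.0512  1.9638 -0.002   1.123   0.1152]
```

```bash
python3 - <<'E'
from station import vision
import cv2
a=vision.get_image("top")["image"][175:290,160:350];b=vision.get_image("scene")["image"][160:300,180:380]
cv2.imwrite("pics/t2.png",cv2.hconcat([cv2.resize(a,(400,242)),cv2.resize(b,(346,242))]))
E
```

```text
(no output)
```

View pics/t2.png

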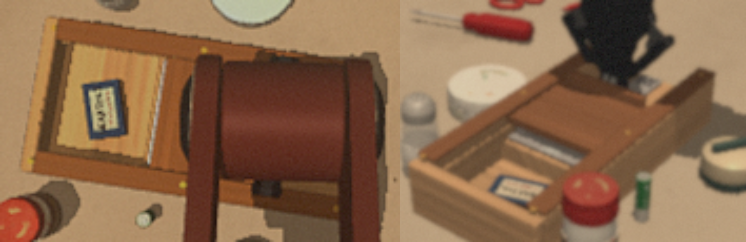

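The lid's front edge has gone over the pins (left panel ~(165,110)), and the keeper hasn't moved. I'll keep pushing.

>>> drive_tool:
  rows:
    - [[0.006,-0.0005,0],0]
    - [[0.009,-0.0005,0],0]
    - [[0.009,0,0],0]
    - [[0.009,0,0],0]
    - [[0.009,0,0],0]
    - [[0.009,0,0],0]
    - [[0.009,0,0],0]
    - [[0.009,0,0],0]
    - [[0.006,0,0],0]
    - [[0,0,0],0]

```text
t: 7.3
tool_pos: [0.5453, 0.1284, 0.1086]
tool_rot: [2.382, 2.044, 0.004]
contact_force: [1.4, -1.6, 5.3]
opening: -0.0003
grip_force: 2.8
```

>>> drive_tool:
  rows:
    - [[0.004,0,0],0]
    - [[0.004,0,0],0]
    - [[0.004,0,0],0]
    - [[0.002,0,0],0]
    - [[0,0,0],0]

```text
t: 7.8
tool_pos: [0.5473, 0.1416, 0.1085]
tool_rot: [2.382, 2.043, 0.003]
contact_force: [0.8, -3.6, 5.5]
opening: 0.0001
grip_force: 3.0
```

```bash
python3 st.py
```

```text
7.8 [0.5473 0.1416 0.1085] case x,y 0.012404569472556349 -0.0006021304565459416 F [ 0.8069 -3.6336  5.4512] op 0.00011571475887954034
[[ 0.1521  0.9884  0.0038]
 [ 0.9884 -0.1521 -0.0016]
 [-0.001   0.004  -1.    ]] 1.4181188008582888 [ 0.1223  0.1141  1.8963 -0.0023  1.1275  0.2759]
```

>>> drive_tool:
  rows:
    - [[0.003,0,0],0]
    - [[0.003,0,0],0]
    - [[0.002,0,0],0]
    - [[0.001,0,0],0]
    - [[0,0,0],0]

```text
t: 8.3
tool_pos: [0.5486, 0.1502, 0.1085]
tool_rot: [2.382, 2.043, 0.002]
contact_force: [0.2, -4.7, 6.3]
opening: 0.0001
grip_force: 3.1
```

>>> drive_tool:
  rows:
    - [[0.002,0,0],0]
    - [[0.001,0,0],0]
    - [[0,0,0],0]

```text
t: 8.6
tool_pos: [0.549, 0.1532, 0.1085]
tool_rot: [2.382, 2.043, 0.002]
contact_force: [0.1, -4.6, 5.8]
opening: -0.0
grip_force: 3.2
```

```bash
python3 st.py
```

```text
8.6 [0.549  0.1532 0.1085] case x,y 0.024153838286738998 -0.0005529764698769573 F [ 0.1359 -4.5777  5.8186] op -2.8204788667864766e-05
[[ 0.1522  0.9883  0.0036]
 [ 0.9884 -0.1522 -0.0019]
 [-0.0014  0.0038 -1.    ]] 1.4180327953881913 [ 0.1424  0.1247  1.8848 -0.0027  1.1288  0.2963]
```

>>> drive_tool:
  rows:
    - [[0.001,0,0],0]
    - [[0.001,0,0],0]
    - [[0,0,0],0]

```text
t: 8.9
tool_pos: [0.5493, 0.1551, 0.1085]
tool_rot: [2.382, 2.043, 0.002]
contact_force: [-0.1, -5.2, 5.9]
opening: 0.0
grip_force: 3.2
```

>>> drive_tool:
  rows:
    - [[0.001,0,0],0]
    - [[0,0,0],0]

```text
t: 9.1
tool_pos: [0.5495, 0.1558, 0.1085]
tool_rot: [2.381, 2.043, 0.001]
contact_force: [-0.2, -5.4, 6.9]
opening: -0.0001
grip_force: 4.4
```

>>> drive_tool:
  rows:
    - [[0.001,0,0],0]
    - [[0.001,0,0],0]
    - [[0,0,0],0]

```text
t: 9.4
tool_pos: [0.5496, 0.1562, 0.1085]
tool_rot: [2.379, 2.042, -0.004]
contact_force: [-1.6, -12.4, 8.7]
opening: -0.0003
grip_force: 8.5
```

```bash
python3 st.py; python3 - <<'E'
from station import vision
import cv2
a=vision.get_image("top")["image"][175:290,160:350];b=vision.get_image("scene")["image"][160:300,180:380]
cv2.imwrite("pics/t3.png",cv2.hconcat([cv2.resize(a,(400,242)),cv2.resize(b,(346,242))]))
E
```

```text
9.4 [0.5496 0.1562 0.1085] case x,y 0.02721022632638512 -0.0006096772966910683 F [ -1.611  -12.4251   8.6647] op -0.000319761539696352
[[ 0.1518  0.9884  0.0019]
 [ 0.9884 -0.1518 -0.0067]
 [-0.0063  0.0029 -1.    ]] 1.4183974594116802 [ 0.1492  0.1289  1.8801 -0.0076  1.1317  0.3048]
```

View pics/t3.png

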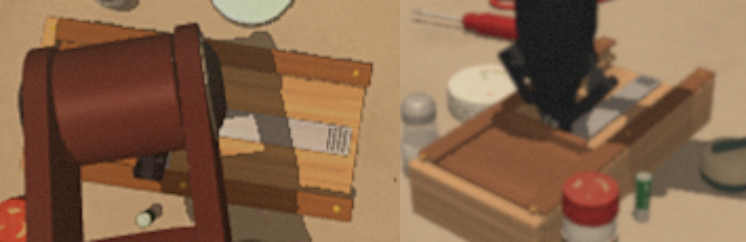

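The lid is on its end stop: the push force jumped to 12 N at the predicted position, and the compartment is covered. I'm easing off and lifting away.

>>> drive_tool:
  rows:
    - [[-0.003,0,0],0]
    - [[-0.002,0,0],0]
    - [[0,0,-0.004],0]
    - [[0,0,-0.008],0]
    - [[0,0,-0.015],0]
    - [[0,0,-0.03],0]
    - [[0,0,-0.03],0]
    - [[0,0,-0.03],0]
    - [[0,0,-0.03],0]
    - [[0,0,-0.02],0]

```text
t: 10.5
tool_pos: [0.5477, 0.154, 0.2774]
tool_rot: [2.383, 2.044, 0.003]
contact_force: [1.3, 0.5, -0.0]
opening: 0.0003
grip_force: 0.0
```

>>> drive_tool:
  rows:
    - [[-0.02,0,0],0]
    - [[-0.035,0,0],0]
    - [[-0.035,0,0],0]
    - [[-0.035,0,0],0]
    - [[-0.035,0,0],0]
    - [[-0.035,0,0],0]
    - [[-0.035,0,0],0]
    - [[-0.035,0,0],0]
    - [[-0.02,0,0],0]
    - [[0,0,0],0]

```text
t: 11.5
tool_pos: [0.5034, -0.1296, 0.2745]
tool_rot: [-2.388, -2.041, 0.002]
contact_force: [-0.0, 0.1, -0.4]
opening: -0.0002
grip_force: 0.0
```

```bash
python3 st.py; python3 - <<'E'
from station import vision
import cv2
a=vision.get_image("top")["image"][175:290,160:350];b=vision.get_image("scene")["image"][160:300,180:380]
cv2.imwrite("pics/t4.png",cv2.vconcat([cv2.resize(a,(560,339),interpolation=2),cv2.resize(b[:,:],(560,258))]))
E
```

```text
11.5 [ 0.5034 -0.1296  0.2745] case x,y -0.2622608541534452 0.0013983516058556499 F [-0.0442  0.0787 -0.4333] op -0.0001617800361638024
[[ 0.1559  0.9878 -0.001 ]
 [ 0.9878 -0.1559 -0.0004]
 [-0.0006 -0.0009 -1.    ]] 1.4142723075448875 [-0.3949 -0.1819  1.886  -0.0008  1.4382 -0.2382]
```

View pics/t4.png

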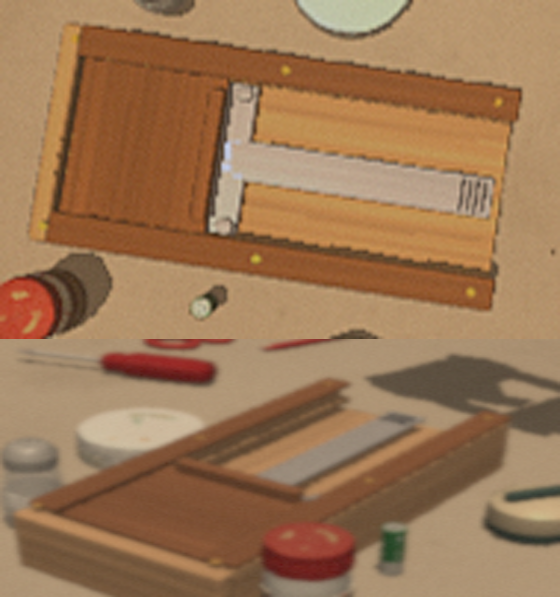

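The lid is shut and both pins stand free behind it, at (243,93) and (223,226) in the upper panel. The keeper and the small things around it are where they were.

```bash
python3 -c "
from station import ctrl
print(ctrl.finish_job())"
```

```text
the job is handed in; nothing more can be done
None
```

The lid is shut and, in the last picture, both catch pins stand up behind it with the keeper and its neighbours unmoved; the job is handed in at about 11.5 s, and no verdict came back.

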